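# Check the saw's stop button, then hold the offcut for the cut

### The job

Get the little bench saw ready for a cut: first test its stop by pressing the mushroom button right down and letting it spring back up, then turn the mushroom head clockwise as far as it goes to reset it. After that push the wooden offcut fully into the corner of the saw bed, far edge flat along the fence and left end against the stop block, and finish while holding it there: one steady diagonal push of the fingers, forward and down, that presses it firmly against the fence and the bed at once. Leave the other things on the bench alone.

Things in the scene. Friction and masses are not known exactly. Their poses are not given: they have to be found in the camera images.
- saw: miniature bench saw, fixed: grey housing under a flat aluminium bed 170 (x) x 250 (y) mm whose top is 45 mm above the bench. Origin at bench level under the middle of the bed; x points to the fence (away from the robot), y to the stop block (left), z up. A dark saw slot crosses the bed along x, level with the top and no obstacle; the blade is below
- saw_bed: the aluminium bed, smooth and waxed like fence and stop (friction of the offcut on them about 0.25). Origin at the centre of its flat top (45 mm above the bench), axes as the saw
- saw_fence: steel fence along the far edge of the bed, 236 mm long, 12 mm thick, 22 mm high above the bed, with a narrow gap at the slot. Origin on its near face at bed level, 65 mm from the saw's origin along the saw's x; axes as the saw. A firm push presses the offcut here with some 5 to 15 N, and about as much extra down on the bed
- saw_stop: dark steel stop block at the left end of the bed, 50 (x) x 18 (y) x 20 mm high, with a small clamp screw standing 7 mm higher. Its origin is where its right-hand face (towards the offcut) meets the fence, at bed level, 95 mm from the saw's origin along the saw's y; axes as the saw
- saw_corner (a point): the inner corner where fence face, stop face and bed top meet: saw x 65, y 95, z 45 mm
- offcut: loose dark hardwood offcut, 92 (x) x 120 (y, along the fence) x 26 mm high, about 0.2 kg, on the bed, 5 to 50 mm short of fence and stop and a little turned. Origin at the centre of its underside; x to its far long side, y to its left end, z up. Too wide to grip: push it with closed fingers on its near side and right end. The thin line across its top is only a mark
- offcut_corner (a point): the offcut's lower far left corner (offcut x 46, y 60, z 0 mm), which belongs in saw_corner
- offcut_bevel (a point): middle of the bevel on the near long edge (offcut x -38, y 0, z 18 mm). That edge is mitred: its face is vertical for the lowest 10 mm, then a 45 degree bevel leans away from the robot up to the top face, 16 mm wide seen from above, so a push forward and down sits square on it
- stop_box: stop station, fixed on the bench to the left of the saw: grey box 80 x 80 mm, 42 mm high, with a thin steel collar (top 45 mm above the bench) and a black mushroom head on it. Origin at bench level under the head's axis, z up
- stop_top (a point): centre of the mushroom's domed top when up, 75.5 mm above the bench (fixed to the box, does not go down with the head). The head is round, 40 mm across, 18 mm high, its underside 57 mm above the bench, 12 mm over the collar: grip it round the rim from above
- plunger (a joint): how far the mushroom is pressed down, m: 0 up, 0.007 fully down; the spring takes 2 N to start and about 5 N fully down, and returns it when let go
- head (a joint): how far the mushroom head is turned clockwise seen from above, rad: starts near 0 (0 to 0.12), ends at a stop at 1.05 and stays where it is left (light friction, 0.03 N m)
- loupe_glass: black magnifier with handle, 42 x 87 x 9 mm, bystander
- silver_cuff: open silver bracelet, 54 x 59 x 22 mm, bystander
- pumice_block: small slate-grey abrasive block, 25 x 35 x 16 mm, bystander
- agate_lump: small tan abrasive lump, 23 x 27 x 17 mm, bystander
- scriber: thin steel scriber, 8 x 133 x 7 mm, bystander
- brass_brush: wooden-handled brush, 14 x 175 x 22 mm, bystander

How it is judged:
By the outcome, as a careful person would: the job done as asked, in the order asked, and still so for the second after the job is handed in, while the arm keeps its last pose, push and grip.
It also fails if it takes over 61 s, if anything falls off the work surface, if the arm or the gripper's body presses on something with over 40 N, if the wrist force passes 120 N, or if a joint passes its speed limit or range.

### The arm

A 7-joint arm with a two-finger parallel gripper is mounted at the origin on a cart in front of the work surface, level with it; the furniture and walls round the work are solid. World frame = base frame: x ahead of the robot, y to its left, z up, the work surface at z = 0. Lengths are in m, angles in rad, forces in N, time in s.
With the tool pointing down it reaches from about 0.425 to 0.925 m from the base axis. Payload 6.8 kg.
Tool frame: the origin (TCP) lies at the very end of the fingers, on their centre line; the grasp point (between the pads) lies 19 mm behind it; z points along the fingers, y is the line along which they close (so a half turn about z gives the same grasp; the last joint's range is limited). The gripper opens to 85 mm and grips with 20 to 120 N. Pads are 22 mm wide; open, the fingers measure 114 mm over their backs; the gripper's body (76 mm by 85 mm) begins 54 mm behind the grasp point. The pads swing forward as they close: fully open they stand 13 mm farther back than shut.
Start: joints at [1.205, 0.477, 0.022, 1.555, -0.011, 1.109, -0.083], TCP at [0.172, -0.653, 0.201] pointing down, gripper open.
Joint ranges: [-2.96, 2.96], [-0.34, 2.1], [-1.41, 1.46], [0.24, 2.44], [-1.37, 4.51], [0.17, 1.92], [-2.96, 2.96]. Speed limits (rad/s): [2.39, 2.39, 3.14, 3.14, 3.14, 3.14, 3.14].

### API

Orientations are given as a rotation vector (axis times angle).
In Python, from bench import r gives the robot as it stands.
- The arm moves only by the tool play_rows, never from a script. Its argument "targets" is text: rows parted by semicolons, each of 5 numbers parted by spaces: the closure, from -1 (fully open) to 1 (shut), then the shift along the tool's x, y, z in m, then the turn about the tool's z in rad. In form: gripper dx dy dz spin; .... A call has 1 to 8 rows; each row is the pose to reach, as a shift and turn from the pose commanded when the call began, along the tool's axes at that moment; what a row does not reach only later rows make up. A row lasts 1/12 s, in which the tool goes at most 41.7 mm and 7.16 degrees, less where a joint would pass 70% of its speed; a pose out of reach is approached as far as the arm can. A call with a gripper value outside its range is refused whole. The fingers move at their own pace and stop on an object; "squeeze" is the grip in N (left out, the last holds). Time passes only in rows, so rows that repeat a pose let the fingers close. It gives the time, the measured TCP pose, the force, the opening and the grip force at its end, in the units of the state.
- r.get_obs(): the state, without advancing time (a new reading comes with each control period).
- r.grab_frame(name): name is "side" or "top" or "wrist"; returns the picture (384x512x3 uint8, red, green, blue); there is no depth.
- r.camera_info(name): a dict with "fov_y" (degrees; the focal length in pixels is half the picture's height over the tangent of half this angle, whatever the lens; pixels are square), "cx", "cy" (the principal point, pixels), "position" and "rotation" of the camera in the world. Camera axes: x right, y down, z forward; pixel columns grow to the right and rows downward; lengths in m; the calibration is good to about 2 mm. The wrist camera is an equidistant fisheye: a pixel r from the principal point sees the ray r / f radians off the axis. A picture is of the moment at which its call begins: read the wrist's pose just before it. camera_info takes no time and is no camera call; for the wrist camera it gives the pose at the moment of the call.
- r.hand_in(): hands the job in; it is judged then, once.
The state is a dict: "clock": time; "joints": joint angles; "qvel": joint speeds; "tau": joint torques, N m; "tcp_pos": TCP position; "orientation": TCP orientation; "contact_force": force on the tool from outside, world axes, zero at the start; "moment": the same for the moment, N m; "grip_width": finger opening in m; "gripper_force": force on a finger pad.
Only numpy, scipy, OpenCV 4.12 (cv2) and the standard library are available. Lean on these libraries where they do the work, as an engineer would, in place of code of your own. Each camera call takes 0.05 s, during which the arm holds its last target. There are 200 camera calls.

## Working session

There is one attempt and no reset: what is moved stays moved. The work goes in short steps, Python scripts to look and compute and a tool call to move; the robot and the scene stay as the last step left them, time stands still between calls to the robot, and variables do not carry over. Pictures are saved under pics/ and viewed, at most 10 in all, crops included, and the job is handed in when it is done.

Besides the shell and the picture viewer there is one more tool, called as name(argument=value, ...), one argument or row to a line, values as JSON. play_rows: Moves the arm, as the interface text tells. Its arguments: {"type":"object","properties":{"targets":{"type":"string"},"squeeze":{"type":"number"}},"required":["targets"]}

```bash
mkdir -p pics; ls
python3 - <<'E'
from bench import r
import cv2
o=r.get_obs(); print({k:o[k] for k in('clock','tcp_pos','orientation','grip_width','joints')})
for n in('top','side'):
    cv2.imwrite(f'pics/{n}0.png',r.grab_frame(n)[:,:,::-1]); c=r.camera_info(n); print(n,c)
E
```

```text
pics
{'clock': 0.0, 'tcp_pos': array([ 0.17192068, -0.65208075,  0.20022743]), 'orientation': array([-3.11376917e+00, -4.03609095e-01,  5.64243256e-04]), 'grip_width': 0.08586547314967381, 'joints': array([ 1.20489204,  0.47780578,  0.0223362 ,  1.55643831, -0.01150525,
        1.10928701, -0.08312274])}
top {'fov_y': 45.54427381265776, 'cx': 259.14717399115955, 'cy': 191.93523695559404, 'position': array([ 0.33571268, -0.11544488,  1.33583831]), 'rotation': array([-2.11366485,  2.11143459, -0.18049546])}
side {'fov_y': 47.04288418511908, 'cx': 254.34069182470688, 'cy': 194.90909525247991, 'position': array([0.12328947, 0.98723149, 0.70657851]), 'rotation': array([-0.46350068,  2.48493348, -1.49388464])}
```

View pics/top0.png

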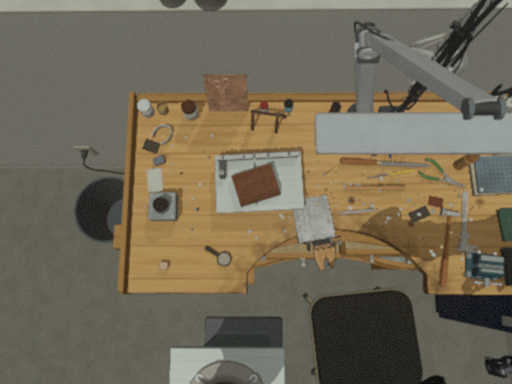

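View pics/side0.png

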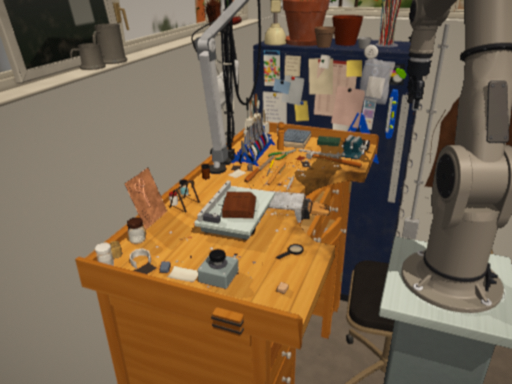

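The top view shows the bed spanning about (216,155)-(303,210), the offcut near (257,185), the stop box near (162,206), the loupe at (220,257) and the cuff at (162,133). The side view shows the same layout.

```bash
cat > h.py <<'E'
import numpy as np, cv2
from scipy.spatial.transform import Rotation as R
from bench import r
def ray(c,px,fish=False,h=384):
    f=h/2/np.tan(np.radians(c['fov_y'])/2); d=np.array([px[0]-c['cx'],px[1]-c['cy']])/f
    if fish:
        t=np.linalg.norm(d); v=np.r_[d/max(t,1e-9)*np.sin(t),np.cos(t)]
    else: v=np.r_[d,1]
    return R.from_rotvec(c['rotation']).apply(v)
def at(c,px,z,fish=False):
    v=ray(c,px,fish); p=np.array(c['position']); return p+v*(z-p[2])/v[2]
def proj(c,P,fish=False):
    f=192/np.tan(np.radians(c['fov_y'])/2)
    v=R.from_rotvec(c['rotation']).inv().apply(np.asarray(P,float)-c['position'])
    if fish:
        n=np.linalg.norm(v[...,:2],axis=-1,keepdims=True); t=np.arctan2(n,v[...,2:]); d=v[...,:2]/np.maximum(n,1e-9)*t
    else: d=v[...,:2]/v[...,2:]
    return d*f+[c['cx'],c['cy']]
E
python3 - <<'E'
from h import *
im=cv2.imread('pics/top0.png')[120:280,130:320]
cv2.imwrite('pics/c.png',cv2.resize(im,None,fx=4,fy=4,interpolation=cv2.INTER_CUBIC)[:600])
c=r.camera_info('top')
for n,p,z in[('head',(161,203),.075),('bedUL',(216,156),.045),('bedUR',(301,151),.045),('bedLR',(304,208),.045),('bedLL',(217,212),.045)]: print(n,at(c,p,z).round(3))
E
```

```text
head [0.547 0.186 0.075]
bedUL [0.691 0.037 0.045]
bedUR [ 0.706 -0.211  0.045]
bedLR [ 0.538 -0.217  0.045]
bedLL [0.526 0.031 0.045]
```

View pics/c.png

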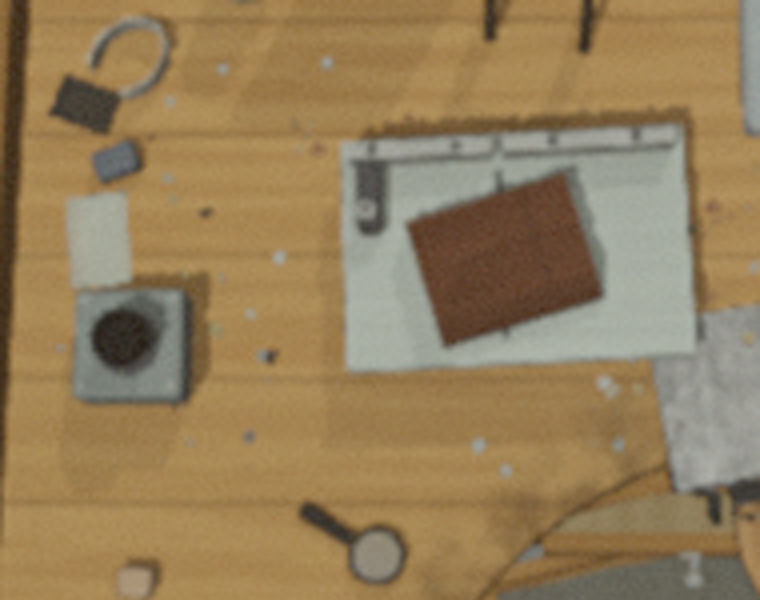

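The crop puts the head centre at full-image (160.5,204), bed corners UL (216,156), UR (301,151), LR (304,208), LL (217,213), and offcut corners FL (232.5,175.5), FR (273,162), NR (280.5,194), NL (241,206.5).

```bash
cat >> h.py <<'E'
def to(P,yaw=None):
    "shift in tool axes (measured pose) to world P; spin to bring tool x to world yaw"
    o=r.get_obs(); M=R.from_rotvec(o['orientation']); d=M.inv().apply(np.array(P)-o['tcp_pos'])
    x=M.apply([1,0,0]); y0=np.arctan2(x[1],x[0])
    s=None if yaw is None else (-(yaw-y0)+np.pi)%(2*np.pi)-np.pi
    print('shift',d.round(4),'tool x yaw',y0.round(3),'spin',s)
E
python3 - <<'E'
from h import *
c=r.camera_info('top')
print('head',at(c,(160.5,204.2),.07))
for n,p,z in[('FL',(232.5,175.5),.071),('FR',(273,162),.071),('NR',(280.5,194),.055),('NL',(241.25,206.5),.055)]: print(n,at(c,p,z).round(4))
to((.5,-.15,.3),0); to((.545,.186,.2),0)
E
```

```text
head [0.54460559 0.18803033 0.07      ]
FL [ 0.627 -0.014  0.071]
FR [ 0.6662 -0.1291  0.071 ]
NR [ 0.5764 -0.1503  0.055 ]
NL [ 0.5404 -0.0388  0.055 ]
shift [ 0.4452 -0.402  -0.0991] tool x yaw 0.258 spin 0.2578548879439926
shift [ 0.5744 -0.7153  0.0015] tool x yaw 0.258 spin 0.2578548879439926
```

play_rows(
  targets="1 0.445 -0.402 -0.099 0.258;1 0.445 -0.402 -0.099 0.258;1 0.445 -0.402 -0.099 0.258;1 0.445 -0.402 -0.099 0.258;1 0.445 -0.402 -0.099 0.258;1 0.445 -0.402 -0.099 0.258;1 0.445 -0.402 -0.099 0.258;1 0.445 -0.402 -0.099 0.258",
)

```text
clock: 0.77
tcp_pos: [0.3524, -0.3753, 0.2556]
orientation: [-3.141, 0.001, 0.001]
contact_force: [1.1, 0.2, -0.2]
grip_width: -0.0001
gripper_force: 0.0
```

Run:
```python
from h import *
o=r.get_obs();print(o['clock'],o['tcp_pos'],o['joints'].round(2),o['contact_force'])
to((.5,-.12,.3),0)
```

```text
0.7667 [ 0.35235371 -0.37529677  0.25563025] [ 0.76  0.17 -0.07  1.86  0.01  1.11 -0.89] [ 1.07910742  0.17384834 -0.2260245 ]
shift [ 0.1475 -0.2554 -0.0444] tool x yaw -0.0 spin -0.0003501509651218093
```

play_rows(
  targets="1 0.148 -0.255 -0.044 0;1 0.148 -0.255 -0.044 0;1 0.148 -0.255 -0.044 0;1 0.148 -0.255 -0.044 0;1 0.148 -0.255 -0.044 0;1 0.148 -0.255 -0.044 0;1 0.148 -0.255 -0.044 0;1 0.148 -0.255 -0.044 0",
)

```text
clock: 1.43
tcp_pos: [0.5033, -0.1142, 0.3006]
orientation: [-3.138, -0.016, -0.005]
contact_force: [0.6, 1.3, 0.1]
grip_width: -0.0001
gripper_force: 0.0
```

Run:
```python
from h import *
import json
c=r.camera_info('wrist'); im=r.grab_frame('wrist')[:,:,::-1]; print(c, r.get_obs()['tcp_pos'])
json.dump({k:np.array(v).tolist() for k,v in c.items()},open('w1.json','w'))
cv2.imwrite('pics/w1.png',cv2.resize(im,(800,600),interpolation=cv2.INTER_CUBIC))
to((.5446,.188,.15),0)
```

```text
{'fov_y': 65.70646984690485, 'cx': 253.91680244659355, 'cy': 188.72700410668793, 'position': array([ 0.57411071, -0.11427317,  0.47331276]), 'rotation': array([ 2.08133742, -2.05877761, -0.29587701])} [ 0.50239195 -0.11637923  0.30011542]
shift [ 0.0446 -0.3037  0.1508] tool x yaw 0.009 spin 0.008833662073781223
```

View pics/w1.png

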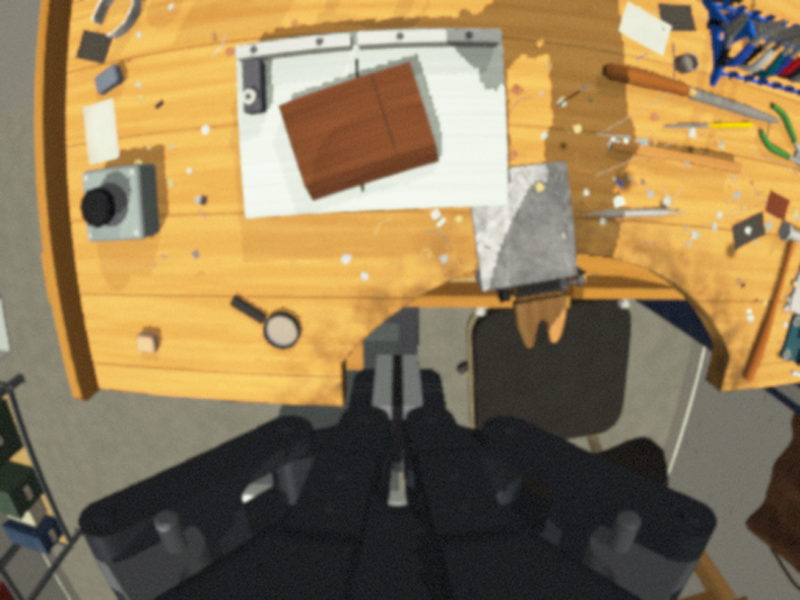

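The wrist view (800x600) shows bed near corners at (246,217) and (508,205), the fence top near edge from (240,58) to (500,44), offcut FL (280,105), FR (408,62), NR (438,160), NL (315,199), and the head at (98,207).

```bash
cat > fit.py <<'E'
from h import *
import json
from scipy.optimize import least_squares
def fit(c,M,px,x0,fish=True):
    M=np.array(M,float);px=np.array(px,float)
    def res(q):
        P=R.from_euler('z',q[2]).apply(M)+[q[0],q[1],0]; return (proj(c,P,fish)-px).ravel()
    s=least_squares(res,x0,loss='soft_l1'); return s.x,s.fun.reshape(-1,2).round(1)
E
python3 - <<'E'
from fit import *
c={k:np.array(v) for k,v in json.load(open('w1.json')).items()}
k=1/1.5625
px=lambda l:(np.array(l)+.5)*k-.5
print('saw',fit(c,[[-.085,.125,.045],[-.085,-.125,.045],[.065,.118,.067],[.065,-.118,.067]],px([[246,217],[508,205],[240,58],[500,44]]),[.61,-.09,.04]))
print('off',fit(c,[[.046,.06,.071],[.046,-.06,.071],[-.046,-.06,.055],[-.046,.06,.055]],px([[280,105],[408,62],[438,160],[315,199]]),[.6,-.08,.3]))
print('head',at(c,px([98,207]),.07,True))
t=r.camera_info('top')
print('saw',fit(t,[[-.085,.125,.045],[-.085,-.125,.045]],[(216.75,212.75),(303.75,208.25)],[.61,-.09,.04],False))
print('off',fit(t,[[.046,.06,.071],[.046,-.06,.071],[-.046,-.06,.055],[-.046,.06,.055]],[(232.5,175.5),(273,162),(280.5,194),(241.25,206.5)],[.61,-.09,.04],False))
E
```

```text
saw (array([ 0.61646656, -0.08931922,  0.04819936]), array([[-0.4,  0.2],
       [ 0.4,  0.7],
       [-2.4, -0.2],
       [ 1.3, -0.8]]))
off (array([ 0.60298495, -0.08032789,  0.31726668]), array([[-1.6, -0.1],
       [ 1. , -1.2],
       [ 1.4,  0.1],
       [-1.1,  1.3]]))
head [0.54579482 0.18724965 0.07      ]
saw (array([ 0.61532693, -0.08802658,  0.05216216]), array([[-0.3,  0. ],
       [ 0.3, -0. ]]))
off (array([ 0.60246021, -0.08329865,  0.29719521]), array([[-0.5, -0.7],
       [-0.6,  0.8],
       [ 1.3,  0.1],
       [ 0.2, -0.2]]))
```

play_rows(
  targets="1 0.044 -0.304 0.15 0;1 0.044 -0.304 0.15 0;1 0.044 -0.304 0.15 0;1 0.044 -0.304 0.15 0;1 0.044 -0.304 0.15 0;1 0.044 -0.304 0.15 0;1 0.044 -0.304 0.15 0;1 0.044 -0.304 0.15 0",
)

```text
clock: 2.15
tcp_pos: [0.5429, 0.1739, 0.1519]
orientation: [3.14, -0.003, -0.001]
contact_force: [0.8, -1.1, 0.5]
grip_width: 0.0002
gripper_force: 0.0
```

play_rows(
  targets="1 0 0 0 0;1 0 0 0 0",
)

```text
clock: 2.32
tcp_pos: [0.5415, 0.1752, 0.1514]
orientation: [3.141, 0.006, -0.006]
contact_force: [0.5, -0.6, 0.1]
grip_width: -0.0003
gripper_force: 0.0
```

Run:
```python
from h import *
o=r.get_obs();print(o['clock'],o['tcp_pos'],o['joints'].round(2),o['contact_force'])
to((.5452,.1876,.08),0)
```

```text
2.3167 [0.541545   0.17523    0.15138216] [-0.06  0.4  -0.45  1.84  0.21  0.96 -2.17] [ 0.54987541 -0.62819113  0.14411012]
shift [ 0.004  -0.0124  0.0714] tool x yaw 0.004 spin 0.0035764097729877875
```

play_rows(
  targets="1 0.004 -0.0125 0.03 0;1 0.004 -0.0125 0.06 0;1 0.004 -0.0125 0.071 0;1 0.004 -0.0125 0.071 0",
)

```text
clock: 2.65
tcp_pos: [0.5451, 0.1831, 0.0797]
orientation: [3.138, -0.004, -0.008]
contact_force: [-0.8, -0.9, 0.2]
grip_width: -0.0
gripper_force: 0.0
```

Run:
```python
from h import *
import json
c=r.camera_info('wrist'); im=r.grab_frame('wrist')[:,:,::-1]; print(r.get_obs()['tcp_pos'],r.get_obs()['contact_force'])
cv2.imwrite('pics/w2.png',cv2.resize(im,(800,600),interpolation=cv2.INTER_CUBIC))
print(proj(c,[[.5452,.1876,.0755],r.get_obs()['tcp_pos']],True)*1.5625)
to((.5452,.1876,.066),0)
```

```text
[0.54636657 0.18403654 0.08157187] [ 0.2131975  -0.31640889  1.37265795]
[[384.57708306 340.12516317]
 [393.22351956 343.18229404]]
shift [-0.0011 -0.0036  0.0156] tool x yaw -0.002 spin -0.002435281401212297
```

View pics/w2.png

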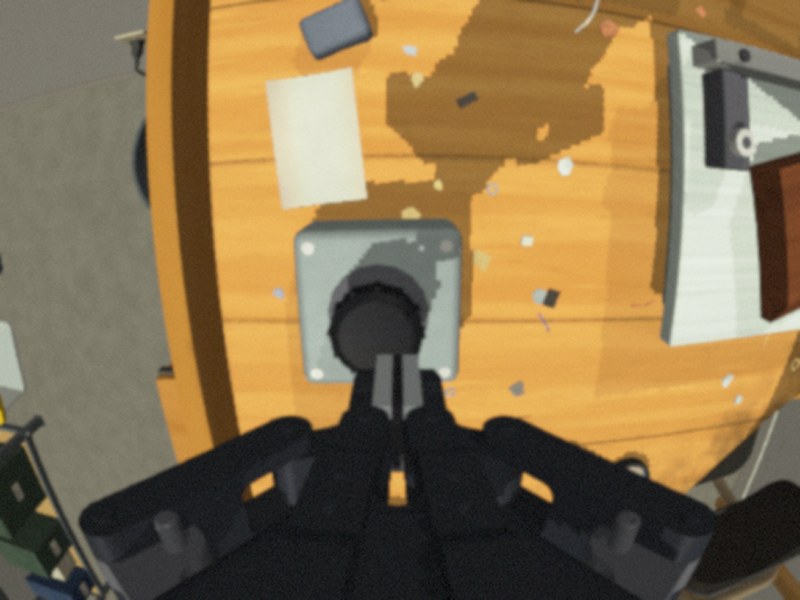

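The close view shows the head rim centred about (378,325) with radius 46, and the shut fingertips' grey end at (397,355).

Run:
```python
from h import *
c=r.camera_info('wrist'); o=r.get_obs(); M=R.from_rotvec(o['orientation'])
print(at(c,np.array([378,325])/1.5625,.068,True), o['tcp_pos'], c['position'], c['rotation'])
L=[[0,0,0],[.011,0,0],[-.011,0,0],[0.011,0,-.01],[0.011,.0,-.02],[-.011,0,-.02],[0,0,-.02],[0,0,-.04]]
for l in L: print(l,(proj(c,M.apply(l)+o['tcp_pos'],True)*1.5625).round())
# box corner check, top z=.042
for p in[(300,226),(461,223),(462,380),(306,383)]: print(at(c,np.array(p)/1.5625,.042,True).round(4))
```

```text
[0.54962482 0.19154918 0.068     ] [0.54636657 0.18403654 0.08157187] [0.61818413 0.18393022 0.25392492] [ 2.06305256 -2.06797819 -0.29752508]
[0, 0, 0] [396. 344.]
[0.011, 0, 0] [396. 318.]
[-0.011, 0, 0] [396. 369.]
[0.011, 0, -0.01] [396. 327.]
[0.011, 0.0, -0.02] [396. 337.]
[-0.011, 0, -0.02] [396. 392.]
[0, 0, -0.02] [396. 365.]
[0, 0, -0.04] [395. 392.]
[0.5888 0.2284 0.042 ]
[0.5898 0.1538 0.042 ]
[0.5096 0.1501 0.042 ]
[0.5078 0.2305 0.042 ]
```

play_rows(
  targets="1 0.0025 -0.006 0 0;1 0.0025 -0.006 0.004 0;1 0.0025 -0.006 0.009 0;1 0.0025 -0.006 0.012 0;1 0.0025 -0.006 0.012 0;1 0.0025 -0.006 0.012 0",
)

```text
clock: 3.2
tcp_pos: [0.5493, 0.1924, 0.0702]
orientation: [3.141, -0.0, -0.0]
contact_force: [0.3, 0.5, -0.6]
grip_width: -0.0
gripper_force: 0.0
```

play_rows(
  targets="1 0 0 0.002 0;1 0 0 0.004 0;1 0 0 0.004 0",
)

```text
clock: 3.45
tcp_pos: [0.5492, 0.1925, 0.0658]
orientation: [3.141, -0.0, -0.001]
contact_force: [-0.7, 0.3, -0.4]
grip_width: 0.0004
gripper_force: 0.0
```

Run:
```python
from h import *
o=r.get_obs();print(o['tcp_pos'],o['contact_force'],o['moment'])
```

```text
[0.54920144 0.19246697 0.06584524] [-0.65876395  0.29014061 -0.35631505] [0.01806119 0.02793516 0.00394952]
```

Run:
```python
from h import *
im=r.grab_frame('wrist')[130:260,190:330,::-1]; s=r.grab_frame('side')[200:310,150:290,::-1]; 
a=cv2.resize(im,(520,483),interpolation=cv2.INTER_CUBIC)
b=cv2.resize(s,None,fx=2,fy=2,interpolation=cv2.INTER_CUBIC)
out=np.zeros((483,800,3),np.uint8); out[:,:520]=a; out[:220,520:800]=b
cv2.imwrite('pics/w3.png',out)
```

```text
(no output)
```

View pics/w3.png

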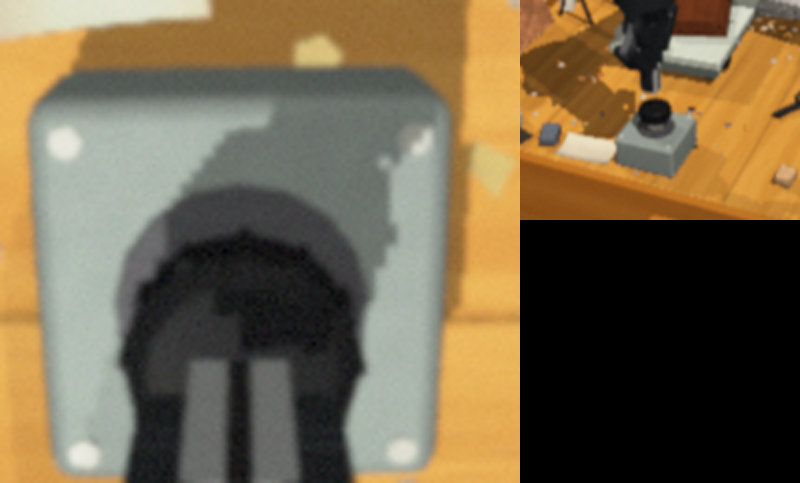

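The wrist crop shows the fingers over the near part of the head, and the side crop shows the tips (~(216,245)) apparently just above the head top (~(217,250)).

Run:
```python
from h import *
c=r.camera_info('side')
for P in [(.549,.1924,.066),(.549,.1924,.076),(.549,.1924,.086),(.5475,.19,.0755)]: print(P,proj(c,P).round(1))
```

```text
(0.549, 0.1924, 0.066) [216.2 255.4]
(0.549, 0.1924, 0.076) [216. 252.]
(0.549, 0.1924, 0.086) [215.7 248.7]
(0.5475, 0.19, 0.0755) [217.  251.8]
```

play_rows(
  targets="1 0 0 0.002 0;1 0 0 0.004 0;1 0 0 0.004 0",
)

```text
clock: 3.8
tcp_pos: [0.5491, 0.1925, 0.0618]
orientation: [3.141, -0.0, -0.001]
contact_force: [-0.3, 0.4, 0.5]
grip_width: 0.0001
gripper_force: 0.0
```

play_rows(
  targets="1 0 0 0.002 0;1 0 0 0.004 0;1 0 0 0.004 0",
)

```text
clock: 4.05
tcp_pos: [0.5492, 0.1924, 0.0578]
orientation: [3.141, -0.0, -0.001]
contact_force: [-0.1, -0.7, -0.2]
grip_width: -0.0002
gripper_force: 0.0
```

play_rows(
  targets="1 0 0 0.002 0;1 0 0 0.004 0;1 0 0 0.004 0",
)

```text
clock: 4.3
tcp_pos: [0.5491, 0.1925, 0.0538]
orientation: [3.141, -0.0, -0.001]
contact_force: [-0.2, 0.3, -0.0]
grip_width: -0.0002
gripper_force: 0.0
```

Run:
```python
from h import *
im=r.grab_frame('wrist')[130:260,190:330,::-1]; s=r.grab_frame('side')[215:275,180:260,::-1]; 
a=cv2.resize(im,(340,316),interpolation=cv2.INTER_CUBIC)
b=cv2.resize(s,None,fx=5,fy=5,interpolation=cv2.INTER_CUBIC)
out=np.zeros((320,750,3),np.uint8); out[:316,:340]=a; out[:300,345:745]=b
cv2.imwrite('pics/w4.png',out)
```

```text
(no output)
```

View pics/w4.png

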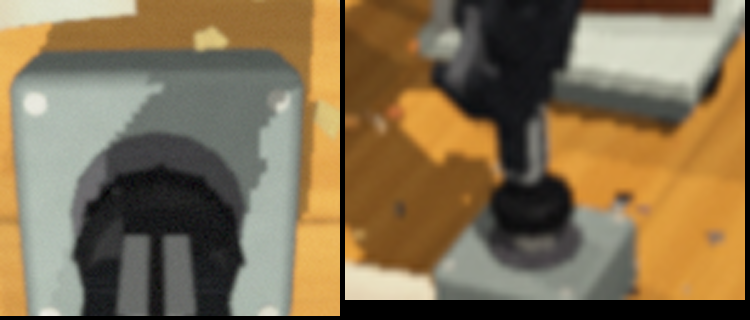

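The tips are now just above the head (side crop (522,182)) although the TCP reads 0.054, so the real finger ends sit about 22 mm above the reported TCP. I'll approach by force.

play_rows(
  targets="1 0 0 0.001 0;1 0 0 0.003 0;1 0 0 0.003 0",
)

```text
clock: 4.65
tcp_pos: [0.5492, 0.1924, 0.0509]
orientation: [3.141, -0.0, -0.001]
contact_force: [-0.3, -0.2, 0.2]
grip_width: 0.0
gripper_force: 0.0
```

play_rows(
  targets="1 0 0 0.001 0;1 0 0 0.003 0;1 0 0 0.003 0",
)

```text
clock: 4.9
tcp_pos: [0.5492, 0.1925, 0.0478]
orientation: [3.141, -0.0, -0.001]
contact_force: [-0.8, -1.0, 0.2]
grip_width: -0.0003
gripper_force: 0.0
```

play_rows(
  targets="1 0 0 0.001 0;1 0 0 0.003 0;1 0 0 0.003 0",
)

```text
clock: 5.15
tcp_pos: [0.5496, 0.1926, 0.0451]
orientation: [-3.141, 0.0, -0.0]
contact_force: [0.1, 0.4, 1.7]
grip_width: -0.0001
gripper_force: 0.9
```

play_rows(
  targets="1 0 0 0.001 0;1 0 0 0.003 0;1 0 0 0.003 0",
)

```text
clock: 5.4
tcp_pos: [0.5496, 0.1927, 0.0422]
orientation: [-3.141, 0.0, -0.001]
contact_force: [-0.6, -1.1, 2.7]
grip_width: 0.0001
gripper_force: 1.5
```

Run:
```python
from h import *
im=r.grab_frame('wrist')[130:260,190:330,::-1]; s=r.grab_frame('side')[215:275,180:260,::-1]; 
a=cv2.resize(im,(340,316),interpolation=cv2.INTER_CUBIC)
b=cv2.resize(s,None,fx=5,fy=5,interpolation=cv2.INTER_CUBIC)
out=np.zeros((320,750,3),np.uint8); out[:316,:340]=a; out[:300,345:745]=b
cv2.imwrite('pics/w5.png',out); print(r.get_obs()['joints'].round(3))
```

```text
[-0.134  0.555 -0.405  1.885  0.305  0.762 -2.278]
```

View pics/w5.png

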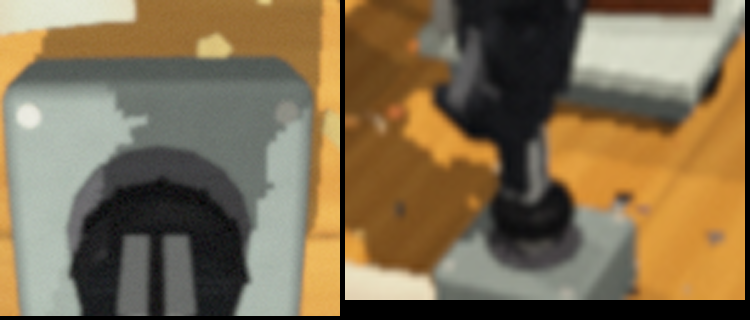

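Contact began near TCP z 0.0465, so the fingertip is about 29 mm above the reported TCP. Pressing on.

play_rows(
  targets="1 0 0 0.002 0;1 0 0 0.004 0;1 0 0 0.006 0;1 0 0 0.006 0;1 0 0 0.006 0",
)

```text
clock: 5.92
tcp_pos: [0.5498, 0.1928, 0.038]
orientation: [3.141, -0.001, 0.002]
contact_force: [-5.5, -2.7, 20.6]
grip_width: -0.0001
gripper_force: 10.0
```

play_rows(
  targets="1 0 0 -0.005 0;1 0 0 -0.012 0;1 0 0 -0.03 0;-1 0 0 -0.05 -0.12;-1 0 0 -0.05 -0.24;-1 0 0 -0.05 -0.36;-1 0 0 -0.05 -0.48;-1 0 0 -0.05 -0.6",
)

```text
clock: 6.58
tcp_pos: [0.5491, 0.1923, 0.086]
orientation: [2.998, 0.937, -0.001]
contact_force: [-0.1, 0.2, -0.1]
grip_width: 0.0603
gripper_force: 0.0
```

play_rows(
  targets="-1 0 0 0 -0.12;-1 0 0 0 -0.24;-1 0 0 0 -0.33;-1 0 0 0 -0.33;-1 0 0 0 -0.33",
)

```text
clock: 7.0
tcp_pos: [0.5491, 0.1923, 0.0858]
orientation: [-2.81, -1.404, 0.001]
contact_force: [0.6, -1.0, -0.5]
grip_width: 0.0851
gripper_force: 0.0
```

Run:
```python
from h import *
o=r.get_obs();print(o['clock'],o['tcp_pos'],o['joints'].round(2),o['contact_force'],o['grip_width'])
to((.549,.1922,.022))
```

```text
7.0 [0.54911117 0.19229536 0.08581431] [ 0.05  0.54 -0.64  1.85  0.41  0.89 -1.44] [ 0.63821131 -0.98899791 -0.45357945] 0.08514061249016042
shift [-0.0001  0.      0.0638] tool x yaw 0.927 spin None
```

play_rows(
  targets="-1 0 0 0.025 0;-1 0 0 0.045 0;-1 0 0 0.055 0;-1 0 0 0.064 0;-1 0 0 0.064 0",
)

```text
clock: 7.42
tcp_pos: [0.5484, 0.1922, 0.0207]
orientation: [-2.809, -1.407, 0.004]
contact_force: [-0.1, -0.6, 0.0]
grip_width: 0.0853
gripper_force: 0.0
```

play_rows(
  squeeze=20,
  targets="-0.2 0 0 0 0;0 0 0 0 0;0.2 0 0 0 0;1 0 0 0 0;1 0 0 0 0;1 0 0 0 0;1 0 0 0 0",
)

```text
clock: 8.0
tcp_pos: [0.5483, 0.1942, 0.0228]
orientation: [-2.806, -1.409, 0.0]
contact_force: [-4.6, 2.7, 3.1]
grip_width: 0.0388
gripper_force: 23.9
```

play_rows(
  targets="1 0 0 0 0.12;1 0 0 0 0.24;1 0 0 0 0.36;1 0 0 0 0.48;1 0 0 0 0.6;1 0 0 0 0.7;1 0 0 0 0.8;1 0 0 0 0.8",
)

```text
clock: 8.67
tcp_pos: [0.5494, 0.1922, 0.0228]
orientation: [3.134, 0.198, 0.0]
contact_force: [-1.6, -1.0, 2.7]
grip_width: 0.0388
gripper_force: 23.9
```

Run:
```python
from h import *
o=r.get_obs();print(o['tcp_pos'],o['joints'].round(2),o['contact_force'],o['moment'],o['grip_width'])
to((.549,.1922,.022))
```

```text
[0.54935294 0.192238   0.02284906] [-0.14  0.58 -0.4   1.89  0.33  0.73 -2.17] [-1.57510547 -1.02034079  2.65248314] [-0.39988897  0.38840817 -0.04262688] 0.03880838523175223
shift [-0.0004 -0.      0.0008] tool x yaw 0.126 spin None
```

play_rows(
  targets="1 0 0 0 0.08;1 0 0 0 0.16;1 0 0 0 0.22;1 0 0 0 0.26;1 0 0 0 0.3;1 0 0 0 0.3",
)

```text
clock: 9.17
tcp_pos: [0.5504, 0.1913, 0.0228]
orientation: [3.129, -0.264, 0.003]
contact_force: [2.3, -5.5, 1.7]
grip_width: 0.0388
gripper_force: 25.1
```

Run:
```python
from h import *
o=r.get_obs();print(o['tcp_pos'],o['joints'].round(2),o['contact_force'],o['moment'],o['grip_width'])
to((.549,.1922,.022))
```

```text
[0.55042885 0.19133242 0.02277771] [-0.19  0.57 -0.33  1.9   0.27  0.71 -2.42] [ 2.30340293 -5.47428044  1.68695621] [-0.96451107 -0.26762853  0.52690758] 0.03881156273745967
shift [-0.0016 -0.0006  0.0008] tool x yaw -0.168 spin None
```

play_rows(
  targets="-1 0 0 0 0;-1 0 0 0 0;-1 0 0 0 0;-1 0 0 0 0;-1 0 0 -0.03 0;-1 0 0 -0.06 0;-1 0 0 -0.10 0;-1 0 0 -0.13 0",
)

```text
clock: 9.83
tcp_pos: [0.5496, 0.1932, 0.1547]
orientation: [-3.129, 0.265, -0.001]
contact_force: [1.4, 0.9, 0.4]
grip_width: 0.0854
gripper_force: 0.0
```

Run:
```python
from h import *
o=r.get_obs();print(o['clock'],o['tcp_pos'],o['joints'].round(2),o['contact_force'],o['moment'],o['grip_width'])
S=np.array([.616,-.0885]);yaw=.05
rot=lambda p,q:np.array(q[:2])+R.from_euler('z',q[2]).as_matrix()[:2,:2]@np.array(p)
print('corner',rot((.065,.095),(*S,yaw)),'goal offcut',rot((.019,.035),(*S,yaw)))
for p in[(0,-.085),(.03,-.06),(0,-.06),(-.046,.0),(-.046,-.03),(-.08,0)]: print('off',p,rot(p,(.6028,-.0815,.307)).round(4),'goal',rot(p,(*rot((.019,.035),(*S,yaw)),yaw)).round(4))
to((.55,-.17,.13),.05)
```

```text
9.8333 [0.54958777 0.19322926 0.15466323] [-0.15  0.4  -0.38  1.81  0.18  0.96 -2.34] [1.40846144 0.93794906 0.36182666] [ 0.0554469  -0.07811236 -0.01040328] 0.08543713751597178
corner [0.67617075 0.00962992] goal offcut [ 0.63322698 -0.05259414]
off (0, -0.085) [ 0.6285 -0.1625] goal [ 0.6375 -0.1375]
off (0.03, -0.06) [ 0.6495 -0.1296] goal [ 0.6662 -0.111 ]
off (0, -0.06) [ 0.6209 -0.1387] goal [ 0.6362 -0.1125]
off (-0.046, 0.0) [ 0.559  -0.0954] goal [ 0.5873 -0.0549]
off (-0.046, -0.03) [ 0.568 -0.124] goal [ 0.5888 -0.0849]
off (-0.08, 0) [ 0.5265 -0.1057] goal [ 0.5533 -0.0566]
shift [0.0615 0.358  0.0243] tool x yaw -0.169 spin -0.2191394476546069
```

```bash
python3 -c "
from h import *
to((.512,-.06,.08),.05)"
```

```text
shift [0.0055 0.256  0.0744] tool x yaw -0.169 spin -0.2191394476546069
```

play_rows(
  targets="1 0.006 0.256 0.03 -0.22;1 0.006 0.256 0.03 -0.22;1 0.006 0.256 0.03 -0.22;1 0.006 0.256 0.03 -0.22;1 0.006 0.256 0.074 -0.22;1 0.006 0.256 0.074 -0.22;1 0.006 0.256 0.074 -0.22;1 0.006 0.256 0.074 -0.22",
)

```text
clock: 10.5
tcp_pos: [0.5085, -0.0665, 0.0754]
orientation: [3.139, 0.067, -0.009]
contact_force: [-0.3, -0.1, 0.1]
grip_width: -0.0003
gripper_force: 0.0
```

```bash
python3 -c "
from h import *
import json
c=r.camera_info('wrist'); json.dump({k:np.array(v).tolist() for k,v in c.items()},open('w6.json','w'))
im=r.grab_frame('wrist')[:,:,::-1]; cv2.imwrite('pics/w6.png',cv2.resize(im,(800,600),interpolation=cv2.INTER_CUBIC))
o=r.get_obs();print(o['clock'],o['tcp_pos'],o['joints'].round(2),o['contact_force'],o['grip_width'])
to((.512,-.06,.02),.05)"
```

```text
10.55 [ 0.51016985 -0.06333099  0.07678152] [ 0.28  0.4  -0.34  2.03  0.19  0.75 -1.7 ] [ 0.50631188  0.59260601 -0.07898715] 0.00018894509579183243
shift [ 0.0022 -0.0033  0.0568] tool x yaw 0.046 spin -0.0044840855672285684
```

play_rows(
  targets="1 0 0 0.03 0;1 0 0 0.05 0;1 0 0 0.056 0;1 0 0 0.056 0",
)

```text
clock: 10.88
tcp_pos: [0.5113, -0.0592, 0.0214]
orientation: [-3.139, -0.082, 0.003]
contact_force: [-0.1, -0.3, -0.4]
grip_width: 0.0
gripper_force: 0.0
```

play_rows(
  targets="1 0.01 0 0 0;1 0.018 0 0 0;1 0.024 0 0 0;1 0.028 0 0 0;1 0.032 0 0 0;1 0.036 0 0 0;1 0.040 0 0 0;1 0.040 0 0 0",
)

```text
clock: 11.55
tcp_pos: [0.5537, -0.0584, 0.0234]
orientation: [-3.141, -0.078, -0.004]
contact_force: [-1.7, -0.4, 3.5]
grip_width: -0.0
gripper_force: 1.7
```

play_rows(
  targets="1 0 0 -0.002 0;1 0.004 0 -0.002 0;1 0.008 0 -0.002 0;1 0.012 0 -0.002 0;1 0.012 0 -0.002 0",
)

```text
clock: 11.97
tcp_pos: [0.5653, -0.0579, 0.0245]
orientation: [-3.14, -0.078, -0.002]
contact_force: [0.5, -0.6, 1.5]
grip_width: -0.0002
gripper_force: 0.4
```

```bash
cat > look.py <<'E'
from fit import *
def look(name,save=True):
    c=r.camera_info('wrist'); im=r.grab_frame('wrist')[:,:,::-1].copy()
    cv2.imwrite(f'pics/{name}.png',cv2.resize(im,(800,600),interpolation=cv2.INTER_CUBIC)); return c,im
def mask(im):
    h=cv2.cvtColor(im,cv2.COLOR_BGR2HSV); b,g,rr=[im[...,i].astype(int) for i in range(3)]
    m=((rr>1.45*g)&(rr<190)&(rr>45)&(g<100)).astype(np.uint8)
    n,l,s,_=cv2.connectedComponentsWithStats(cv2.morphologyEx(m,cv2.MORPH_OPEN,np.ones((3,3))))
    i=1+np.argmax(s[1:,4]); return (l==i).astype(np.uint8),s[i]
E
python3 - <<'E'
from look import *
c,im=look('w7'); m,s=mask(im); print(s)
h=cv2.convexHull(np.argwhere(m)[:,::-1].astype(np.int32)); p=cv2.approxPolyDP(h,5,True)[:,0]; print((p*1.5625).round().tolist())
for q in p: print((q*1.5625).round(),at(c,q.astype(float),.071,True).round(4),at(c,q.astype(float),.055,True).round(4))
print(r.get_obs()['tcp_pos'])
E
```

```text
[  187    36   256   192 44748]
[[681.0, 306.0], [653.0, 333.0], [327.0, 355.0], [314.0, 327.0], [292.0, 69.0], [455.0, 56.0], [688.0, 73.0]]
[681. 306.] [ 0.6002 -0.1498  0.071 ] [ 0.5956 -0.1619  0.055 ]
[653. 333.] [ 0.5908 -0.1405  0.071 ] [ 0.585  -0.1514  0.055 ]
[327. 355.] [ 0.5798 -0.0367  0.071 ] [ 0.5726 -0.0344  0.055 ]
[314. 327.] [ 0.5886 -0.033   0.071 ] [ 0.5825 -0.0302  0.055 ]
[292.  69.] [ 0.6617 -0.0251  0.071 ] [ 0.6649 -0.0214  0.055 ]
[455.  56.] [ 0.6667 -0.0688  0.071 ] [ 0.6706 -0.0706  0.055 ]
[688.  73.] [ 0.6744 -0.142   0.071 ] [ 0.6793 -0.153   0.055 ]
[ 0.56471283 -0.05807211  0.02426866]
```

View pics/w7.png

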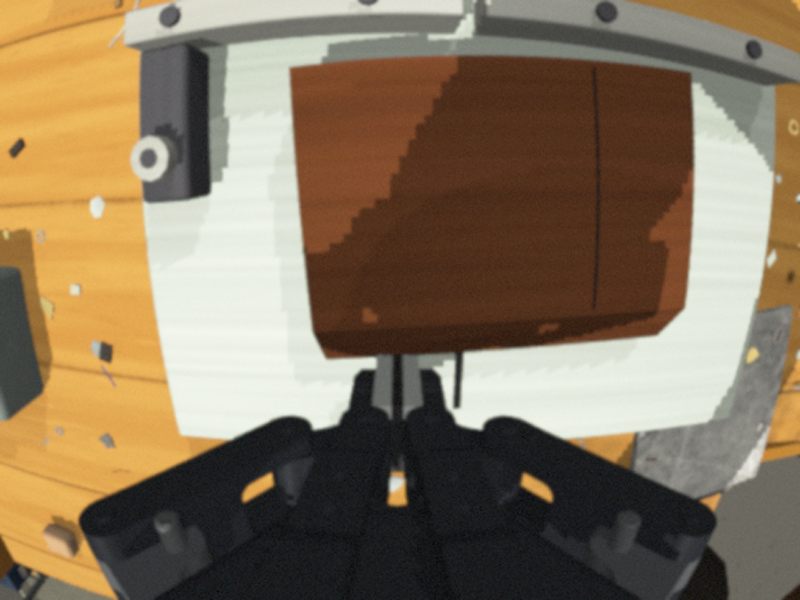

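The offcut is moving: far edge runs (292,69)-(688,73), about 10-15 mm short of the fence, and its left end is ~40 mm from the stop; fingers bear on the near edge at (397,355).

play_rows(
  targets="1 0.004 0 0 0;1 0.008 0 0 0;1 0.011 0 0 0;1 0.013 0 0 0;1 0.013 0 0 0",
)

```text
clock: 12.43
tcp_pos: [0.5775, -0.0575, 0.0241]
orientation: [-3.141, -0.078, -0.001]
contact_force: [1.1, -0.8, 0.1]
grip_width: -0.0003
gripper_force: 0.0
```

play_rows(
  targets="1 0.001 0 0 0;1 0.002 0 0 0;1 0.002 0 0 0",
)

```text
clock: 12.68
tcp_pos: [0.5784, -0.0575, 0.0241]
orientation: [3.14, 0.078, -0.002]
contact_force: [-0.7, -0.0, 0.5]
grip_width: 0.0002
gripper_force: 0.8
```

play_rows(
  targets="1 0.001 0 0 0;1 0.002 0 0 0;1 0.003 0 0 0;1 0.003 0 0 0",
)

```text
clock: 13.02
tcp_pos: [0.5785, -0.0577, 0.024]
orientation: [3.14, 0.078, -0.01]
contact_force: [-9.8, 0.2, 9.5]
grip_width: -0.0
gripper_force: 6.8
```

Run:
```python
from look import *
c,im=look('w8'); m,s=mask(im)
h=cv2.convexHull(np.argwhere(m)[:,::-1].astype(np.int32)); p=cv2.approxPolyDP(h,5,True)[:,0]
for q in p: print((q*1.5625).round(),at(c,q.astype(float),.071,True).round(4),at(c,q.astype(float),.055,True).round(4))
o=r.get_obs(); print(o['tcp_pos'],o['contact_force'])
S=(.616,-.0885,.05)
P=R.from_euler('z',S[2]).apply([[.065,.095,.045],[.040,.095,.065],[.04,.095,.045],[.065,-.1,.067],[.065,.05,.067]])+[S[0],S[1],0]
print((proj(c,P,True)*1.5625).round())
```

```text
[709. 103.] [ 0.6801 -0.15    0.071 ] [ 0.6839 -0.1622  0.055 ]
[683. 327.] [ 0.6071 -0.1516  0.071 ] [ 0.6014 -0.1641  0.055 ]
[655. 352.] [ 0.598  -0.1422  0.071 ] [ 0.5913 -0.1535  0.055 ]
[325. 348.] [ 0.5958 -0.036   0.071 ] [ 0.5887 -0.0336  0.055 ]
[314. 245.] [ 0.6265 -0.0328  0.071 ] [ 0.6233 -0.03    0.055 ]
[317.  59.] [ 0.6777 -0.0319  0.071 ] [ 0.6811 -0.029   0.055 ]
[542.  69.] [ 0.6795 -0.0926  0.071 ] [ 0.6832 -0.0975  0.055 ]
[ 0.57854692 -0.0577053   0.02393867] [-9.91958421 -0.87734764  9.27917683]
[[210.  84.]
 [186. 157.]
 [211. 156.]
 [775. 111.]
 [332.  60.]]
```

play_rows(
  targets="1 -0.02 0 -0.01 0;1 -0.025 0 -0.05 0;1 -0.025 0.03 -0.07 0;1 -0.01 0.07 -0.07 0;1 0.01 0.10 -0.07 0;1 0.03 0.13 -0.07 0;1 0.045 0.135 -0.07 0;1 0.045 0.135 -0.07 0",
)

```text
clock: 13.73
tcp_pos: [0.6364, -0.1934, 0.0944]
orientation: [3.139, 0.071, 0.006]
contact_force: [-0.2, -0.4, 0.6]
grip_width: 0.0001
gripper_force: 0.0
```

Run:
```python
from look import *
c,im=look('w9'); m,s=mask(im)
h=cv2.convexHull(np.argwhere(m)[:,::-1].astype(np.int32)); p=cv2.approxPolyDP(h,5,True)[:,0]
for q in p: print((q*1.5625).round(),at(c,q.astype(float),.071,True).round(4),at(c,q.astype(float),.055,True).round(4))
o=r.get_obs(); print(o['clock'],o['tcp_pos'],o['contact_force'])
to((.637,-.19,.022),.05)
```

```text
[312. 391.] [ 0.6005 -0.155   0.071 ] [ 0.5918 -0.1521  0.055 ]
[114. 373.] [ 0.5992 -0.043   0.071 ] [ 0.5904 -0.031   0.055 ]
[ 98. 353.] [ 0.6104 -0.0346  0.071 ] [ 0.6025 -0.0219  0.055 ]
[ 81. 230.] [ 0.677  -0.0336  0.071 ] [ 0.6746 -0.0208  0.055 ]
[305. 219.] [ 0.6824 -0.1522  0.071 ] [ 0.6803 -0.1491  0.055 ]
13.7833 [ 0.63478789 -0.19079574  0.09402805] [-0.3046607   0.45027596  0.94231767]
shift [ 0.0021 -0.0007  0.072 ] tool x yaw 0.048 spin -0.0019130134371279084
```

play_rows(
  targets="1 0.002 0 0.035 0;1 0.002 0 0.06 0;1 0.002 0 0.071 0;1 0.002 0 0.071 0",
)

```text
clock: 14.12
tcp_pos: [0.6326, -0.1879, 0.0203]
orientation: [-3.139, -0.081, 0.009]
contact_force: [-0.1, 0.4, -0.8]
grip_width: -0.0001
gripper_force: 0.0
```

play_rows(
  targets="1 0 -0.01 0 0;1 0 -0.02 0 0;1 0 -0.028 0 0;1 0 -0.036 0 0;1 0 -0.044 0 0;1 0 -0.050 0 0;1 0 -0.054 0 0;1 0 -0.054 0 0",
)

```text
clock: 14.78
tcp_pos: [0.633, -0.1342, 0.0234]
orientation: [-3.14, -0.081, -0.0]
contact_force: [-0.4, 0.0, 0.4]
grip_width: -0.0001
gripper_force: 0.0
```

play_rows(
  targets="1 0 -0.003 0 0;1 0 -0.006 0 0;1 0 -0.008 0 0;1 0 -0.010 0 0;1 0 -0.010 0 0",
)

```text
clock: 15.2
tcp_pos: [0.6323, -0.1255, 0.0232]
orientation: [-3.141, -0.079, 0.0]
contact_force: [0.7, 0.4, 0.1]
grip_width: -0.0003
gripper_force: 0.0
```

play_rows(
  targets="1 0 -0.001 0 0;1 0 -0.002 0 0;1 0 -0.003 0 0;1 0 -0.003 0 0",
)

```text
clock: 15.53
tcp_pos: [0.6321, -0.1254, 0.0233]
orientation: [3.138, 0.075, 0.0]
contact_force: [-0.1, -6.0, -0.8]
grip_width: -0.0001
gripper_force: 2.8
```

play_rows(
  targets="1 0 0.012 0 0;1 0 0.02 -0.03 0;1 -0.02 0.02 -0.065 0;1 -0.06 -0.01 -0.065 0;1 -0.07 -0.04 -0.065 0;1 -0.07 -0.07 -0.065 0;1 -0.07 -0.07 -0.065 0;1 -0.07 -0.07 -0.065 0",
)

```text
clock: 16.2
tcp_pos: [0.5589, -0.0542, 0.0887]
orientation: [-3.139, -0.085, -0.001]
contact_force: [-0.3, -0.9, 0.2]
grip_width: -0.0004
gripper_force: 0.0
```

Run:
```python
from look import *
c,im=look('w10'); m,s=mask(im)
h=cv2.convexHull(np.argwhere(m)[:,::-1].astype(np.int32)); p=cv2.approxPolyDP(h,5,True)[:,0]
for q in p: print((q*1.5625).round(),at(c,q.astype(float),.071,True).round(4),at(c,q.astype(float),.055,True).round(4))
o=r.get_obs(); print(o['clock'],o['tcp_pos'],o['contact_force'])
to((.575,-.057,.042),.05)
```

```text
[544.  64.] [ 0.6774 -0.1093  0.071 ] [ 0.6814 -0.1142  0.055 ]
[536. 238.] [ 0.603  -0.1116  0.071 ] [ 0.6007 -0.1167  0.055 ]
[523. 264.] [ 0.591  -0.1073  0.071 ] [ 0.5878 -0.1121  0.055 ]
[272. 259.] [0.5872 0.0006 0.071 ] [0.5836 0.0049 0.055 ]
[261. 233.] [0.5986 0.0054 0.071 ] [0.596  0.0101 0.055 ]
[259.  59.] [0.6726 0.0086 0.071 ] [0.6762 0.0136 0.055 ]
[423.  53.] [ 0.6762 -0.0589  0.071 ] [ 0.6801 -0.0596  0.055 ]
16.25 [ 0.55912189 -0.05615974  0.08847724] [ 0.52471305 -0.75207905  0.130059  ]
shift [0.0158 0.0017 0.0465] tool x yaw 0.051 spin 0.0010958411925101608
```

play_rows(
  targets="1 0.01 0.001 0.03 0;1 0.016 0.001 0.046 0;1 0.016 0.001 0.046 0;1 0.02 0.001 0.05 0;1 0.023 0.001 0.053 0;1 0.025 0.001 0.055 0;1 0.027 0.001 0.057 0;1 0.027 0.001 0.057 0",
)

```text
clock: 16.92
tcp_pos: [0.587, -0.0566, 0.0333]
orientation: [3.14, 0.077, 0.003]
contact_force: [-3.0, -1.4, 9.8]
grip_width: 0.0002
gripper_force: 4.8
```

play_rows(
  targets="1 0.001 0 0.001 0;1 0.002 0 0.002 0;1 0.002 0 0.002 0",
)

```text
clock: 17.17
tcp_pos: [0.5881, -0.0566, 0.033]
orientation: [3.139, 0.077, 0.001]
contact_force: [-12.0, -1.6, 28.5]
grip_width: -0.0003
gripper_force: 14.3
```

play_rows(
  targets="1 0.0005 0 -0.001 0;1 0.001 0 -0.0018 0;1 0.001 0 -0.0018 0;1 0.001 0 -0.0018 0",
)

```text
clock: 17.5
tcp_pos: [0.5887, -0.0569, 0.0333]
orientation: [3.139, 0.077, 0.0]
contact_force: [-6.1, -1.3, 14.2]
grip_width: -0.0003
gripper_force: 7.7
```

play_rows(
  targets="1 0.001 0 -0.0005 0;1 0.002 0 -0.0008 0;1 0.002 0 -0.0008 0;1 0.002 0 -0.0008 0",
)

```text
clock: 17.83
tcp_pos: [0.5887, -0.057, 0.0333]
orientation: [3.139, 0.077, -0.006]
contact_force: [-10.6, -2.3, 13.6]
grip_width: 0.0004
gripper_force: 8.9
```

Run:
```python
from look import *
c,im=look('w11'); m,s=mask(im)
h=cv2.convexHull(np.argwhere(m)[:,::-1].astype(np.int32)); p=cv2.approxPolyDP(h,5,True)[:,0]
for q in p: print((q*1.5625).round(),at(c,q.astype(float),.071,True).round(4))
o=r.get_obs(); print(o['clock'],o['tcp_pos'],o['contact_force'])
```

```text
[583. 108.] [ 0.6816 -0.1085  0.071 ]
[567. 336.] [ 0.6092 -0.1121  0.071 ]
[548. 362.] [ 0.5996 -0.1071  0.071 ]
[231. 364.] [ 0.5938 -0.0018  0.071 ]
[211. 344.] [0.6006 0.0049 0.071 ]
[191. 111.] [0.6755 0.0094 0.071 ]
[347.  97.] [ 0.6785 -0.0387  0.071 ]
17.8833 [ 0.58864374 -0.05695602  0.03328566] [-9.72023357 -1.04927958 14.87383284]
```

View pics/w11.png

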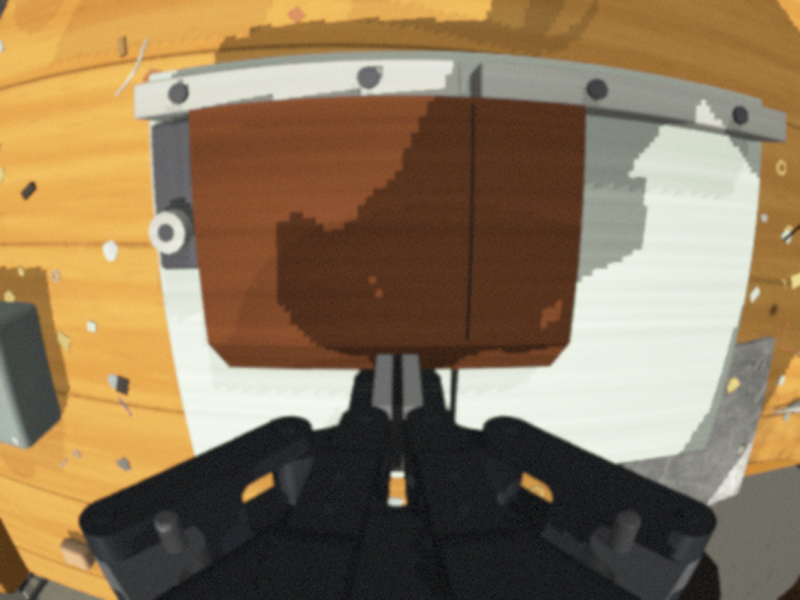

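The offcut sits flush along the fence (edge (191,111)-(583,108)) and against the stop block at (193,190). The fingers are on the bevel with about 10 N forward and 14 N down.

```bash
python3 -c "
from bench import r
print(r.hand_in())"
```

```text
the job is handed in; nothing more can be done
None
```

I've handed the job in: stop pressed fully down and released, mushroom head turned clockwise to its stop, and the offcut pushed into the corner and held there with about 10 N forward and 14 N down. The hand-in gave no verdict, and the camera couldn't see whether any gap remains at the stop block.

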